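# Reset a tripped pottery wheel

## Task

The tabletop pottery wheel has cut out on overload with a freshly thrown bowl still on it. Push its speed lever all the way back to stop (towards the front of the wheel, the side facing you), and only then reach a fingertip into the oblong well in the control deck and press the round reset button fully home, so that it stays in. Leave the lever at stop, and do not flip the direction rocker or disturb the bowl or the things standing beside the wheel.

Things in the scene. Friction and masses are not known exactly. Their poses are not given: they have to be found in the camera images.
- wheel: Grey tabletop pottery wheel, fixed and heavy. Origin on the table under the middle of its control deck; x points from its front (the side facing the robot) to its back, y to its left, z up. The housing spans x -180..180 mm and y -90..410 mm; its flat top, with the control deck at y -89..89, is 105 mm above the table
- head (a point): Centre of the top of the aluminium wheel head (178 mm disc, turns stiffly about the vertical) at wheel x 0, y 250, z 135 mm. Round it stands a white round splash pan, 286 mm across, its rim 32 mm above the deck
- well_mouth (a point): Centre of the mouth of the reset well, in the plane of the deck (z 105 mm above the table), at wheel x -80, y 0. The well is a straight-sided oblong recess, open upward, 58 mm long along this point's y and 34 mm wide along its x, 26 mm deep, with a thin black frame round it; the axes are those of the wheel
- reset_top (a point): Centre of the flat top of the round reset button (white cap, 22 mm across) in the middle of the well; 12 mm below the deck face while it is tripped, 19 mm below when fully home. Pressed straight down it moves against a steady resistance of about 3 N to a hard stop
- reset (a joint): Travel of the reset button in m: 0 = tripped (popped out), 0.007 = fully home; it stays where it is left
- speed_ball (a point): Centre of the black ball knob (24 mm across) at the top of the speed lever, 78 mm from the lever's pivot; the stem below it is an 8 mm rod. The ball rides 52 to 58 mm above the deck and at stop stands at wheel x 40, y 0
- speed_pivot (a point): Pivot of the speed lever at wheel x 70, y 0, 20 mm below the deck face; the lever swings in the wheel's x-z plane about this point's y axis
- speed (a joint): Angle of the speed lever in rad: 0 = stop (leaning 0.4 rad towards the wheel's front, against a hard end stop), growing towards the back up to 0.8 (leaning 0.4 rad backwards); it starts well away from stop. Moving it takes about 3 N at the ball; it stays where it is left
- rocker (a joint): Angle of the direction rocker in rad: 0 as found, up to 0.34 as its raised half is pushed down; to be left at 0
- rocker_top (a point): Top of the raised end of the small black direction rocker (25 by 16 mm) on the deck, in a bezel at wheel x -20, y 50; about 10 mm above the deck
- bowl: Grey clay bowl, 116 mm across, 66 mm high, standing loose on the wheel head; origin at the centre of its underside, z up along its axis
- jar: Closed glaze jar, 60 mm across, 85 mm high, standing on the table to the wheel's right; origin at the centre of its underside
- cup: White open cup, 72 mm across, 80 mm high, standing on the table to the wheel's right; origin at the centre of its underside
- rib: Flat wooden potter's rib, 85 by 50 by 8 mm, lying on the table to the wheel's right; origin at the centre of its underside
Mind the look-alikes: they are no part of the job. There is more than one size of the bowl; the one meant has the size given above.

How it is judged (in metres and radians):
On the way, in this order (a step that is already met when the one before it is completed fails the run):
1. the speed lever is pushed back to stop, the reset button still out (value of joint speed below 0.07 rad and value of joint reset below 0.003 m), for 0.2 s.
2. the reset button is pressed home with the lever at stop (value of joint reset above 0.0055 m and value of joint speed below 0.07 rad), for 0.1 s.
At the end, for the whole second after the job is handed in: The speed lever is within 0.07 rad of its stop and the reset button is in by more than 5.5 of its 7 mm; the rocker is as found (less than 0.1 rad), the bowl stands upright on the wheel head within 12 mm of where it was, and the jar, cup and rib are within 20 mm of where they were (all of step 2 and value of joint rocker below 0.1 rad and distance of bowl from where it was at the start of the episode below 0.012 m and angle between bowl's own z axis and vertical below 0.15 rad and linear speed of bowl below 0.02 m/s and distance of each of jar, cup, rib from where it was at the start of the episode below 0.02 m); the robot touches nothing.
It fails at once if the reset button is pressed (more than 3 mm) while the speed lever is off its stop (more than 0.1 rad) (value of joint reset above 0.003 m and value of joint speed above 0.1 rad).
It fails at once if the direction rocker is flipped (more than 0.1 rad) (value of joint rocker above 0.1 rad).
It fails at once if the bowl is shifted by more than 12 mm, lifted or tipped (distance of bowl from where it was at the start of the episode above 0.012 m or angle between bowl's own z axis and vertical above 0.15 rad).
It fails at once if the jar, cup or rib is moved by more than 20 mm, lifted or knocked over (distance of any of jar, cup, rib from where it was at the start of the episode above 0.02 m or angle between any of jar, cup's own z axis and vertical above 0.3 rad).
It also fails if it takes over 48 s, if anything falls off the work surface, if the arm or the gripper's body presses on something with over 40 N, if the wrist force passes 120 N, or if a joint passes its speed limit or range.

## Robot

A 6-joint arm with a two-finger parallel gripper is mounted at the origin on the work surface. World frame = base frame: x ahead of the robot, y to its left, z up, the work surface at z = 0. Lengths are in mm, angles in rad, forces in N, time in s.
With the tool pointing down it reaches from about 400 to 925 mm from the base axis. Payload 12.5 kg.
Tool frame: the origin (TCP) lies on the centre line of the jaws, within the pads' length; the fingertips stand 19 mm ahead of it and the grasp point (between the pads) is the TCP; z points along the fingers, y is the line along which they close (so a half turn about z gives the same grasp; the last joint's range is limited). The gripper opens to 95 mm and grips with 3 to 60 N. Pads are 20 mm wide; open, the fingers measure 119 mm over their backs; the gripper's body (75 mm by 180 mm) begins 59 mm behind the grasp point.
Start: joints at [-1.311, 0.491, 1.559, -0, 1.092, -0.106], TCP at [223.584, -583.659, 207.161] pointing down, gripper open.
Joint ranges: [-3.1, 3.1], [-0.84, 2.19], [0.05, 2.79], [-1.13, 4.28], [0.06, 2.93], [-2.69, 2.69]. Speed limits (rad/s): [2.22, 2.22, 2.79, 3.14, 3.14, 3.14].

## Interface

Orientations are given as [roll, pitch, yaw] about the fixed x, y, z axes, in that order (R = Rz(yaw) Ry(pitch) Rx(roll)).
In Python, from cell import state, read_camera, job_done gives the robot as it stands.
- The arm moves only by the tool arm_command, never from a script. Its argument "deltas" is a list of rows, each an object of numbers: "dx", "dy", "dz": the shift along the world's x, y, z in m; "yaw": the turn about the world's z in degrees. In form: [{"dx": .., "dy": .., "dz": .., "yaw": ..}, ...]. A call has 1 to 20 rows; each row shifts and turns the commanded pose from where the row before left it; what a row does not reach is not made up. A row lasts 1/10 s, in which the tool goes at most 50 mm and 8.59 degrees, less where a joint would pass 70% of its speed; a pose out of reach is approached as far as the arm can. A call with a gripper value outside its range is refused whole. "gripper" is the finger opening in m, from 0 to 0.0951, set as the call begins (left out, the last holds). The fingers move at their own pace and stop on an object; the grip force is fixed at half the most. Time passes only in rows, so rows that do not move let the fingers close. It gives the time, the measured TCP pose, the force, the opening and the grip force at its end, in the units of the state.
- state(): the state, without advancing time (a new reading comes with each control period).
- read_camera(name): name is "scene" or "top"; returns a dict with "color" (480x640x3 uint8, red, green, blue), "range_z" (480x640 float32, mm along the optical axis (not along the pixel's ray), 0 where there is no reading), "fx", "fy", "cx", "cy" (pixels), "k1" (the pictures are not rectified: a ray, as slopes to the right and down, at radius r is drawn at 1 + k1 r^2 times it, then the intrinsics apply), "extrinsics" (4x4, takes a point from camera to world coordinates). Camera axes: x right, y up, looking along -z (the intrinsics and any distortion apply to the point x, -y, -z); pixel columns grow to the right and rows downward; lengths in mm; the calibration is good to about 2 mm. A picture is of the moment at which its call begins.
- job_done(): hands the job in; it is judged then, once.
The state is a dict: "t": time; "joints": joint angles; "qvel": joint speeds; "tau": joint torques, N m; "eef_pos": TCP position; "tcp_rot": TCP orientation; "ft_force": force on the tool from outside, world axes, zero at the start; "moment": the same for the moment, N m; "opening": opening from 0.0 (shut) to 1.0 (fully open); "grip_force": force on a finger pad.
Only numpy, scipy, OpenCV 4.12 (cv2) and the standard library are available. Lean on these libraries where they do the work, as an engineer would, in place of code of your own. Each camera call takes 0.05 s, during which the arm holds its last target. There are 200 camera calls.

## Working session

There is one attempt and no reset: what is moved stays moved. The work goes in short steps, Python scripts to look and compute and a tool call to move; the robot and the scene stay as the last step left them, time stands still between calls to the robot, and variables do not carry over. Pictures are saved under pics/ and viewed, at most 10 in all, crops included, and the job is handed in when it is done.

Besides the shell and the picture viewer there is one more tool, called by a JSON object that holds its "op" and its "data", one argument or row to a line. arm_command: Moves the arm, as the interface text tells. Its arguments: {"type":"object","properties":{"deltas":{"type":"array"},"gripper":{"type":"number"}},"required":["deltas"]}

```bash
mkdir -p pics; cat > h.py <<'E'
import numpy as np, cv2
from cell import state, read_camera, job_done
def cloud(c):
    h,w=c["range_z"].shape
    K=np.array([[c["fx"],0,c["cx"]],[0,c["fy"],c["cy"]],[0,0,1.]])
    u,v=np.meshgrid(np.arange(w),np.arange(h))
    p=np.stack([u,v],-1).reshape(-1,1,2).astype(np.float64)
    s=cv2.undistortPoints(p,K,np.array([c["k1"],0,0,0.])).reshape(h,w,2)
    d=c["range_z"].astype(float)
    P=np.stack([s[...,0]*d,-s[...,1]*d,-d,np.ones_like(d)],-1)
    W=(P@np.array(c["extrinsics"]).T)[...,:3]; W[d==0]=np.nan
    return W
E
python3 - <<'E'
from h import *
import pickle
for n in("scene","top"):
    c=read_camera(n); pickle.dump(c,open(n+".pkl","wb")); cv2.imwrite(f"pics/{n}0.png",c["color"][...,::-1])
    print(n,c["fx"],c["k1"],np.round(c["extrinsics"],2).tolist(),(c["range_z"]>0).mean())
print(state())
E
```

```text
scene 486.90929476374873 -0.056868912376346774 [[-0.23, -0.58, 0.79, 1435.31], [0.97, -0.13, 0.19, 252.73], [-0.01, 0.81, 0.59, 750.55], [0.0, 0.0, 0.0, 1.0]] 0.9960807291666667
top 441.32520530157876 -0.08088157273595838 [[-0.01, 0.99, -0.14, 448.26], [-1.0, -0.01, -0.01, 42.36], [-0.02, 0.14, 0.99, 1027.59], [0.0, 0.0, 0.0, 1.0]] 0.9958951822916666
{'t': 0.1, 'joints': array([-1.31060654e+00,  4.91478290e-01,  1.55936403e+00,  1.28960296e-05,
        1.09171425e+00, -1.05601945e-01]), 'qvel': array([-1.84075111e-03, -8.70371528e-04, -3.41848581e-04, -9.11491554e-05,
       -1.58057341e-03,  2.26549996e-04]), 'tau': array([ 4.07891217e-03, -6.13621688e+01, -2.58604664e+01,  6.94548595e-02,
        4.70123102e-02, -6.30465638e-05]), 'eef_pos': array([ 223.52327827, -583.43403888,  206.64166156]), 'tcp_rot': array([-3.14063531e+00, -1.12977193e-04,  3.65785729e-01]), 'ft_force': array([-0.12368283,  0.19173695, -0.09978025]), 'moment': array([-0.04891478,  0.02259969,  0.0090612 ]), 'grip_force': 0.0, 'opening': 1.0000491319141702}
```

View pics/scene0.png

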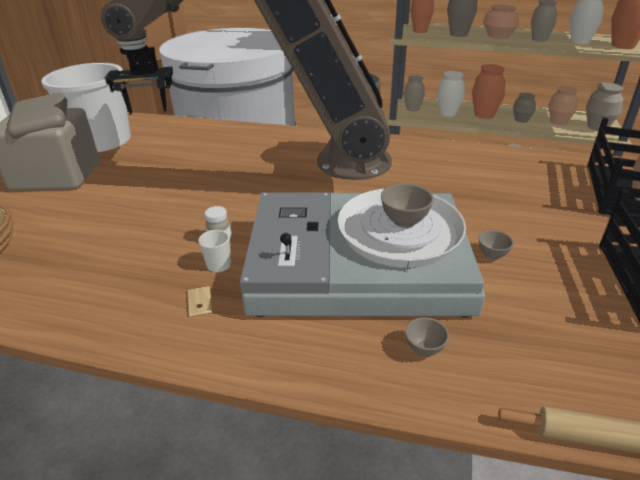

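View pics/top0.png

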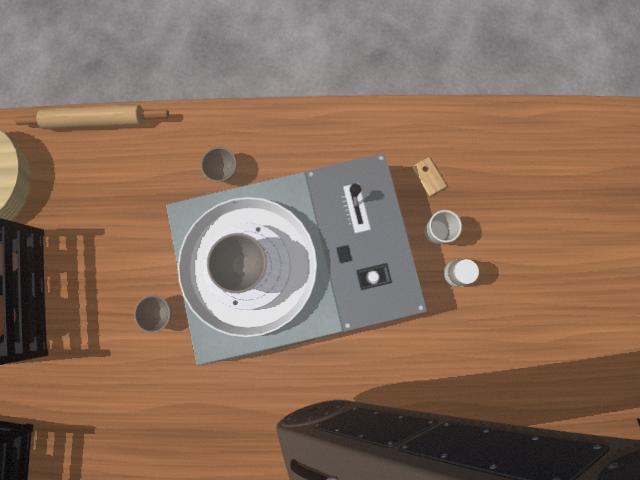

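Top view: well at pixel (374,277), rocker (345,254), ball (355,189), cup (444,227), jar (462,272), rib (430,177). The scene view confirms the layout, with the lever leaning back.

```bash
python3 - <<'E'
from h import *
import pickle
c=pickle.load(open("top.pkl","rb")); W=cloud(c); I=c["color"].astype(int)
def m(n,mask):
    P=W[mask]; print(n,len(P),np.round(np.nanmedian(P,0),1)); return P
z=W[...,2]; v,u=np.mgrid[:480,:640]
deck=(abs(z-105)<6)&(u>150)&(u<440)&(v>140)&(v<375)
k=cv2.morphologyEx(deck.astype(np.uint8),cv2.MORPH_OPEN,np.ones((3,3)))>0
P=W[k]; print("deck z",np.nanmedian(P[:,2]))
r=cv2.minAreaRect(P[:,:2].astype(np.float32)); print(r, cv2.boxPoints(r))
box=lambda a,b,e,d:(u>=a)&(u<=b)&(v>=e)&(v<=d)
dark=I.max(-1)<60; white=I.min(-1)>170
b=W[box(340,370,178,202)&(z>140)]; print("ball",len(b),np.round(np.nanmean(b,0),1),np.nanmax(b[:,2]))
b=W[box(364,384,267,287)&white]; print("cap",len(b),np.round(np.nanmean(b,0),1))
b=W[box(355,393,260,294)&dark]; print("wellframe",len(b),cv2.minAreaRect(b[:,:2].astype(np.float32)))
b=W[box(334,356,243,265)&dark];print("rocker",np.round(np.nanmean(b,0),1))
for n,bb in dict(cup=(420,466,205,248),jar=(440,484,254,290)).items():
    b=W[box(*bb)&(z>70)]; print(n,np.round(np.nanmean(b,0),1),np.nanmax(b[:,2]))
c=pickle.load(open("scene.pkl","rb")); W2=cloud(c); P=W2[225:250,275:300].reshape(-1,3); P=P[P[:,2]>140]; print("ball scene",np.round(P.mean(0),1),P[:,2].max(),len(P))
E
```

```text
deck z 104.70511228428086
((538.29248046875, 108.5574951171875), (352.2145690917969, 490.4306945800781), 12.606405258178711) [[ 312.9119    309.42545 ]
 [ 419.94952  -169.18213 ]
 [ 763.6731    -92.310455]
 [ 656.63544   386.29712 ]]
ball 119 [665.8 -21.3 163.5] 171.04987048929036
cap 93 [493.6 -60.8  90.6]
wellframe 201 ((493.4531555175781, -61.759315490722656), (39.68303680419922, 63.087158203125), 12.421669006347656)
rocker [543.3  -1.3 109.2]
cup [ 602.9 -225.2   77.6] 83.37234160063588
jar [ 502.  -261.1   83.8] 88.73810933540312
ball scene [673.2 -19.1 161.8] 171.23800998144372 113
```

{"op": "arm_command", "data": {
  "deltas": [
    {"dz":0.025,"yaw":-4.2},
    {"dz":0.025,"yaw":-4.2},
    {"dx":0.02,"dy":0.024},
    {"dx":0.02,"dy":0.024},
    {"dx":0.02,"dy":0.024},
    {"dx":0.02,"dy":0.024},
    {"dx":0.02,"dy":0.024},
    {"dx":0.02,"dy":0.024},
    {"dx":0.02,"dy":0.024},
    {"dx":0.02,"dy":0.024},
    {"dx":0.02,"dy":0.024},
    {"dx":0.02,"dy":0.024},
    {"dx":0.02,"dy":0.024},
    {"dx":0.02,"dy":0.024},
    {"dx":0.02,"dy":0.024},
    {"dx":0.02,"dy":0.024},
    {"dx":0.02,"dy":0.024},
    {"dx":0.02,"dy":0.024}
  ],
  "gripper": 0
}}

```text
$.deltas[0]: bad value
```

{"op": "arm_command", "data": {
  "deltas": [
    {"dx":0,"dy":0,"dz":0.025,"yaw":-4.2},
    {"dx":0,"dy":0,"dz":0.025,"yaw":-4.2},
    {"dx":0.02,"dy":0.024,"dz":0,"yaw":0},
    {"dx":0.02,"dy":0.024,"dz":0,"yaw":0},
    {"dx":0.02,"dy":0.024,"dz":0,"yaw":0},
    {"dx":0.02,"dy":0.024,"dz":0,"yaw":0},
    {"dx":0.02,"dy":0.024,"dz":0,"yaw":0},
    {"dx":0.02,"dy":0.024,"dz":0,"yaw":0},
    {"dx":0.02,"dy":0.024,"dz":0,"yaw":0},
    {"dx":0.02,"dy":0.024,"dz":0,"yaw":0},
    {"dx":0.02,"dy":0.024,"dz":0,"yaw":0},
    {"dx":0.02,"dy":0.024,"dz":0,"yaw":0},
    {"dx":0.02,"dy":0.024,"dz":0,"yaw":0},
    {"dx":0.02,"dy":0.024,"dz":0,"yaw":0},
    {"dx":0.02,"dy":0.024,"dz":0,"yaw":0},
    {"dx":0.02,"dy":0.024,"dz":0,"yaw":0}
  ],
  "gripper": 0
}}

```text
t: 1.7
eef_pos: [504.2, -246.5, 256.9]
tcp_rot: [-3.141, 0.0, 0.219]
ft_force: [-0.5, -0.1, 0.3]
opening: 0.004
grip_force: 0.0
```

{"op": "arm_command", "data": {
  "deltas": [
    {"dx":0.021,"dy":0.0235,"dz":0,"yaw":0},
    {"dx":0.021,"dy":0.0235,"dz":0,"yaw":0},
    {"dx":0.021,"dy":0.0235,"dz":0,"yaw":0},
    {"dx":0.021,"dy":0.0235,"dz":0,"yaw":0},
    {"dx":0.021,"dy":0.0235,"dz":0,"yaw":0},
    {"dx":0.021,"dy":0.0235,"dz":0,"yaw":0},
    {"dx":0.021,"dy":0.0235,"dz":0,"yaw":0},
    {"dx":0.021,"dy":0.0235,"dz":0,"yaw":0},
    {"dx":0.021,"dy":0.0235,"dz":0,"yaw":0},
    {"dx":0.021,"dy":0.0235,"dz":0,"yaw":0},
    {"dx":0,"dy":0,"dz":0,"yaw":0},
    {"dx":0,"dy":0,"dz":0,"yaw":0}
  ]
}}

```text
t: 2.9
eef_pos: [713.5, -12.2, 256.3]
tcp_rot: [-3.141, 0.001, 0.22]
ft_force: [0.6, -0.1, 0.3]
opening: 0.005
grip_force: 0.0
```

```bash
python3 - <<'E'
from h import *
c=read_camera("scene"); cv2.imwrite("pics/s1.png",cv2.resize(c["color"][130:330,200:440,::-1],None,fx=3,fy=3))
print(state()["eef_pos"],state()["ft_force"])
E
```

```text
[713.19671842 -12.86686619 256.61012102] [ 0.50353432 -0.35662961 -0.60105382]
```

View pics/s1.png

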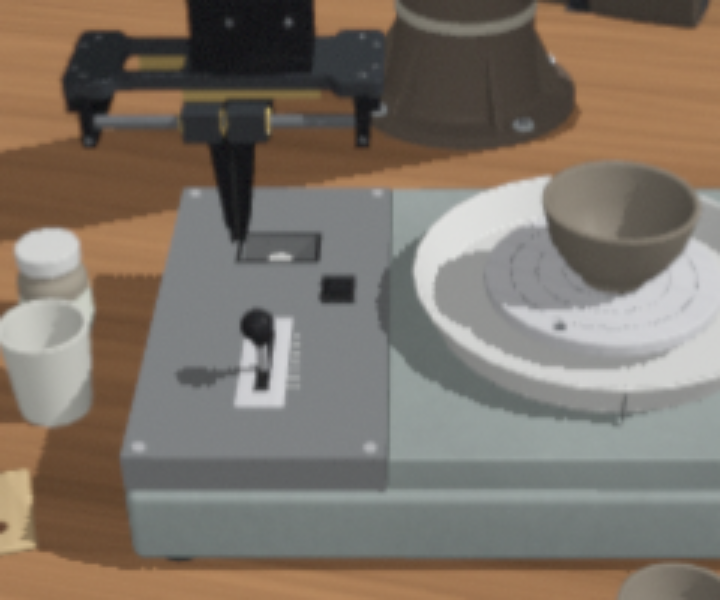

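Fingers (crop tip at 240,240) hang above and behind the ball (258,325), clear of everything. Lowering.

{"op": "arm_command", "data": {
  "deltas": [
    {"dx":0,"dy":0,"dz":-0.023,"yaw":0},
    {"dx":0,"dy":0,"dz":-0.023,"yaw":0},
    {"dx":0,"dy":0,"dz":-0.023,"yaw":0},
    {"dx":0,"dy":0,"dz":-0.023,"yaw":0},
    {"dx":0,"dy":0,"dz":0,"yaw":0},
    {"dx":0,"dy":0,"dz":0,"yaw":0}
  ]
}}

```text
t: 3.55
eef_pos: [713.5, -13.4, 165.9]
tcp_rot: [3.141, -0.0, 0.218]
ft_force: [0.7, 0.8, 0.4]
opening: 0.006
grip_force: 0.0
```

```bash
python3 - <<'E'
from h import *
c=read_camera("scene"); cv2.imwrite("pics/s2.png",cv2.resize(c["color"][130:330,200:440,::-1],None,fx=3,fy=3))
E
```

```text
(no output)
```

View pics/s2.png

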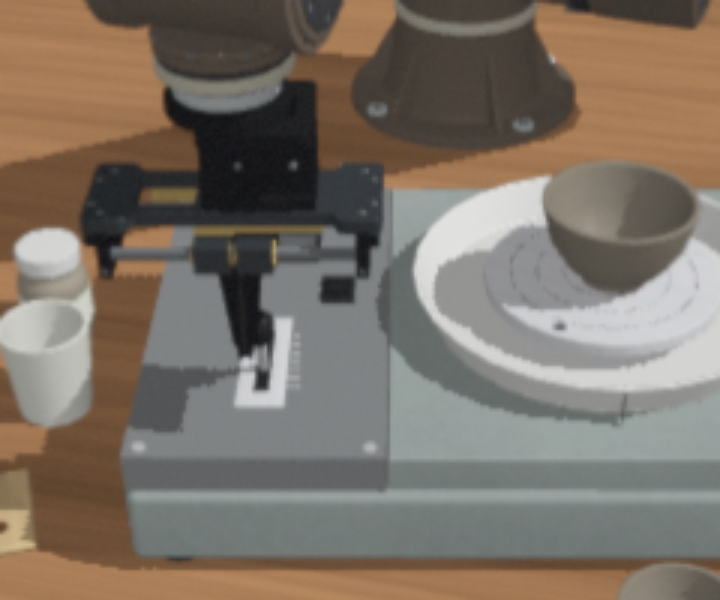

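The finger looks about 3 mm to the right of the ball's track, so I shift +y 3 mm while pushing towards the front.

{"op": "arm_command", "data": {
  "deltas": [
    {"dx":0,"dy":0.003,"dz":0,"yaw":0},
    {"dx":-0.0049,"dy":-0.0011,"dz":0,"yaw":0},
    {"dx":-0.0049,"dy":-0.0011,"dz":0,"yaw":0},
    {"dx":-0.0049,"dy":-0.0011,"dz":0,"yaw":0},
    {"dx":-0.0049,"dy":-0.0011,"dz":0,"yaw":0},
    {"dx":-0.0049,"dy":-0.0011,"dz":0,"yaw":0},
    {"dx":-0.0049,"dy":-0.0011,"dz":0,"yaw":0},
    {"dx":-0.0049,"dy":-0.0011,"dz":0,"yaw":0},
    {"dx":-0.0049,"dy":-0.0011,"dz":0,"yaw":0}
  ]
}}

```text
t: 4.5
eef_pos: [674.0, -18.6, 165.2]
tcp_rot: [3.141, 0.0, 0.219]
ft_force: [-0.4, 0.9, 0.2]
opening: 0.003
grip_force: 0.0
```

```bash
python3 - <<'E'
from h import *
c=read_camera("scene"); d=read_camera("top")
a=cv2.resize(c["color"][180:280,245:325,::-1],None,fx=5,fy=5); b=cv2.resize(d["color"][140:240,315:395,::-1],None,fx=5,fy=5)
cv2.imwrite("pics/s3.png",np.hstack([a,b])); print(state()["ft_force"])
E
```

```text
[-1.20962024 -1.49786453 -0.08420321]
```

View pics/s3.png

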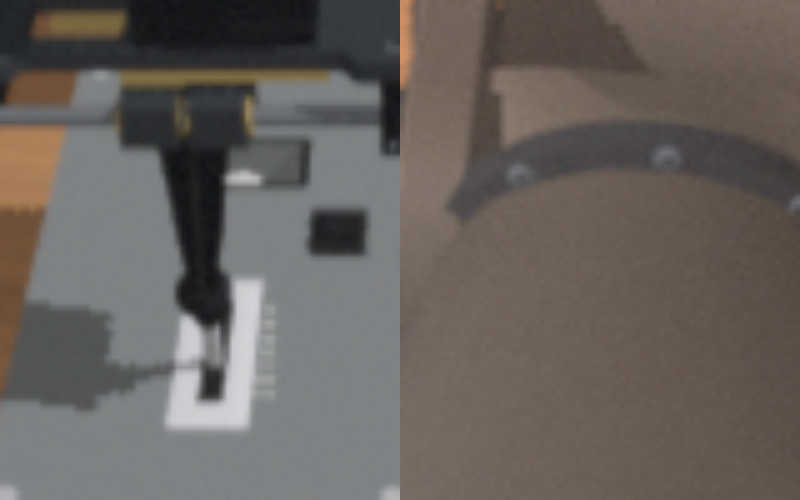

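```bash
python3 - <<'E'
from h import *
import pickle
c=read_camera("scene"); pickle.dump(c,open("s3.pkl","wb")); W=cloud(c); I=c["color"].astype(int)
np.set_printoptions(linewidth=250,suppress=True)
print(state()["eef_pos"],state()["ft_force"])
for v in range(222,262,2):
    print(v,[f"{I[v,u].max():d}:{W[v,u,0]:.0f},{W[v,u,1]:.0f},{W[v,u,2]:.0f}" for u in range(278,295,2)])
E
```

```text
[674.22963633 -18.54348065 165.31632599] [ 0.64344169 -0.94193821  0.50294573]
222 ['128:543,-81,106', '34:686,-23,210', '25:687,-19,211', '35:680,-17,207', '26:684,-11,210', '24:683,-8,210', '127:539,-53,107', '131:535,-49,105', '132:534,-44,105']
224 ['128:548,-79,104', '44:685,-24,204', '27:686,-19,206', '34:684,-16,204', '27:683,-12,205', '26:685,-7,207', '126:544,-51,106', '132:545,-46,107', '131:544,-41,107']
226 ['132:557,-76,104', '65:686,-24,200', '23:684,-20,199', '32:683,-16,199', '25:685,-11,201', '31:681,-9,199', '127:553,-48,106', '132:552,-44,106', '131:552,-39,107']
228 ['132:564,-74,104', '89:568,-68,107', '22:685,-20,195', '34:685,-16,195', '26:686,-12,197', '38:683,-8,196', '128:561,-46,106', '132:557,-42,104', '133:561,-36,107']
230 ['132:575,-70,106', '125:574,-66,106', '26:687,-20,191', '32:684,-17,190', '26:685,-12,191', '49:683,-9,191', '131:568,-44,106', '130:566,-39,105', '133:564,-35,104']
232 ['131:581,-68,106', '128:579,-64,104', '37:686,-20,186', '33:683,-17,184', '24:686,-12,187', '61:683,-9,186', '131:577,-41,107', '131:573,-38,104', '132:575,-32,107']
[... 1721 characters left out ...]
2,105']
254 ['92:661,-43,107', '183:659,-39,107', '191:661,-33,109', '185:656,-31,106', '48:659,-25,108', '51:657,-21,108', '176:654,-18,106', '211:654,-14,107', '213:652,-10,106']
256 ['136:667,-41,106', '202:667,-36,107', '209:664,-33,106', '189:666,-28,108', '41:662,-24,106', '40:662,-20,106', '193:662,-16,107', '212:657,-13,104', '212:660,-7,107']
258 ['141:672,-39,105', '205:674,-34,108', '208:671,-30,106', '162:672,-26,107', '40:668,-23,105', '49:670,-17,108', '203:668,-14,107', '212:666,-10,105', '211:664,-6,105']
260 ['154:678,-37,104', '207:681,-32,109', '209:680,-28,108', '168:676,-25,106', '155:677,-20,107', '160:676,-16,107', '207:674,-12,106', '213:674,-7,107', '209:672,-4,106']
```

The depth shows the finger's visible end at z≈177 while the ball top is at ≈170, so the finger is passing over the ball. The tip is higher than the nominal TCP−19. I'll back off and measure it.

{"op": "arm_command", "data": {
  "deltas": [
    {"dx":0.0098,"dy":0.0022,"dz":0,"yaw":0},
    {"dx":0.0098,"dy":0.0022,"dz":0,"yaw":0},
    {"dx":0.0098,"dy":0.0022,"dz":0,"yaw":0},
    {"dx":0.0098,"dy":0.0022,"dz":0,"yaw":0},
    {"dx":0,"dy":0,"dz":0,"yaw":0},
    {"dx":0,"dy":0,"dz":0,"yaw":0}
  ]
}}

```text
t: 5.25
eef_pos: [713.6, -9.5, 164.7]
tcp_rot: [-3.142, 0.001, 0.22]
ft_force: [0.0, -0.3, 0.2]
opening: 0.003
grip_force: 0.0
```

```bash
python3 - <<'E'
from h import *
c=read_camera("scene"); W=cloud(c); s=state(); print(s["eef_pos"],s["opening"])
e=s["eef_pos"]; P=W.reshape(-1,3)
th=s["tcp_rot"][2]; R=np.array([[np.cos(th),np.sin(th)],[-np.sin(th),np.cos(th)]])
q=(P[:,:2]-e[:2])@R.T
m=(abs(q[:,0])<20)&(abs(q[:,1])<20)&(P[:,2]>130)&(P[:,2]<320)
z=P[m,2]-e[2]; q=q[m]
for a in range(-40,110,6):
    k=(z>=a)&(z<a+6)
    if k.any(): print(a,k.sum(),np.round(q[k].min(0),0),np.round(q[k].max(0),0))
E
```

```text
[713.41531393  -9.5863858  164.87250937] -0.00027426619135109345
2 1 [ 9. -2.] [ 9. -2.]
8 14 [ 5. -4.] [12.  6.]
14 14 [ 2. -5.] [13.  7.]
20 20 [ 8. -7.] [14.  8.]
26 22 [ 9. -7.] [14.  9.]
32 26 [-6. -8.] [13. 10.]
38 26 [-6. -8.] [14. 10.]
44 31 [-2. -9.] [15. 11.]
50 27 [ 4. -9.] [13. 12.]
56 36 [  2. -10.] [16. 12.]
62 41 [ -2. -12.] [15. 13.]
68 27 [ 10. -11.] [16. 13.]
74 5 [12. -3.] [14.  4.]
80 1 [14. -1.] [14. -1.]
92 3 [ 1. -1.] [ 3. -1.]
98 1 [14. -1.] [14. -1.]
104 16 [ 17. -19.] [20. 19.]
```

The real tip is about eef z + 6, so 25 mm higher than nominal. I'll lower 28 mm and push while watching the force.

{"op": "arm_command", "data": {
  "deltas": [
    {"dx":0,"dy":-0.001,"dz":-0.014,"yaw":0},
    {"dx":0,"dy":0,"dz":-0.014,"yaw":0},
    {"dx":0,"dy":0,"dz":0,"yaw":0},
    {"dx":-0.0049,"dy":-0.0011,"dz":0,"yaw":0},
    {"dx":-0.0049,"dy":-0.0011,"dz":0,"yaw":0},
    {"dx":-0.0049,"dy":-0.0011,"dz":0,"yaw":0},
    {"dx":-0.0049,"dy":-0.0011,"dz":0,"yaw":0},
    {"dx":-0.0049,"dy":-0.0011,"dz":0,"yaw":0},
    {"dx":-0.0049,"dy":-0.0011,"dz":0,"yaw":0},
    {"dx":-0.0049,"dy":-0.0011,"dz":0,"yaw":0}
  ]
}}

```text
t: 6.3
eef_pos: [680.1, -18.5, 138.3]
tcp_rot: [3.14, -0.003, 0.219]
ft_force: [5.0, 1.0, 3.9]
opening: 0.004
grip_force: 2.2
```

{"op": "arm_command", "data": {
  "deltas": [
    {"dx":-0.0049,"dy":-0.0011,"dz":0,"yaw":0},
    {"dx":-0.0049,"dy":-0.0011,"dz":0,"yaw":0},
    {"dx":-0.0049,"dy":-0.0011,"dz":0,"yaw":0},
    {"dx":-0.0049,"dy":-0.0011,"dz":0,"yaw":0},
    {"dx":-0.0049,"dy":-0.0011,"dz":0,"yaw":0},
    {"dx":-0.0049,"dy":-0.0011,"dz":0,"yaw":0},
    {"dx":-0.0049,"dy":-0.0011,"dz":0,"yaw":0},
    {"dx":-0.0049,"dy":-0.0011,"dz":0,"yaw":0}
  ]
}}

```text
t: 7.1
eef_pos: [639.4, -27.2, 136.6]
tcp_rot: [-3.141, 0.001, 0.219]
ft_force: [3.3, 0.3, -3.2]
opening: 0.003
grip_force: 1.7
```

{"op": "arm_command", "data": {
  "deltas": [
    {"dx":-0.0029,"dy":-0.0007,"dz":0,"yaw":0},
    {"dx":-0.0029,"dy":-0.0007,"dz":0,"yaw":0},
    {"dx":-0.002,"dy":-0.0004,"dz":0,"yaw":0},
    {"dx":0,"dy":0,"dz":0,"yaw":0}
  ]
}}

```text
t: 7.5
eef_pos: [633.4, -28.7, 137.1]
tcp_rot: [3.141, -0.003, 0.219]
ft_force: [10.2, 2.3, -6.7]
opening: 0.003
grip_force: 5.0
```

{"op": "arm_command", "data": {
  "deltas": [
    {"dx":-0.002,"dy":-0.0004,"dz":0,"yaw":0},
    {"dx":0,"dy":0,"dz":0,"yaw":0},
    {"dx":0,"dy":0,"dz":0,"yaw":0}
  ]
}}

```text
t: 7.8
eef_pos: [633.2, -28.8, 137.3]
tcp_rot: [3.141, -0.007, 0.219]
ft_force: [18.4, 4.8, -9.9]
opening: 0.004
grip_force: 9.5
```

```bash
python3 - <<'E'
from h import *
s=state(); print(s["eef_pos"],s["ft_force"])
c=read_camera("scene"); cv2.imwrite("pics/s4.png",cv2.resize(c["color"][180:280,245:345,::-1],None,fx=5,fy=5))
E
```

```text
[633.18932747 -28.84544942 137.25145099] [18.41437876  4.80989827 -9.85968404]
```

View pics/s4.png

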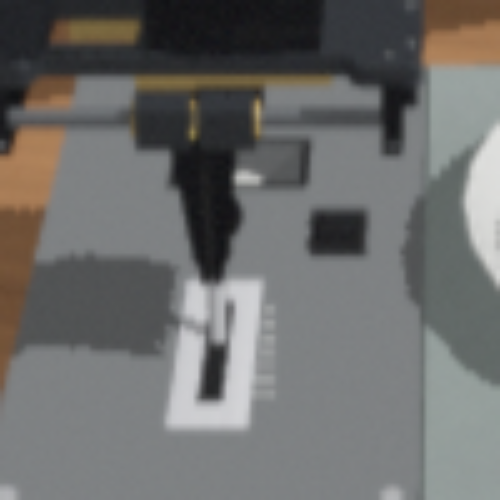

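The lever is on its hard stop: the force rose to 18 N with no more travel. Now retreat, rise, and go over the well.

{"op": "arm_command", "data": {
  "deltas": [
    {"dx":0.0098,"dy":0.0022,"dz":0,"yaw":0},
    {"dx":0.0098,"dy":0.0022,"dz":0,"yaw":0},
    {"dx":0,"dy":0,"dz":0.025,"yaw":0},
    {"dx":0,"dy":0,"dz":0.025,"yaw":0},
    {"dx":0,"dy":0,"dz":0.025,"yaw":0},
    {"dx":-0.0195,"dy":-0.0046,"dz":0,"yaw":0},
    {"dx":-0.0195,"dy":-0.0046,"dz":0,"yaw":0},
    {"dx":-0.0195,"dy":-0.0046,"dz":0,"yaw":0},
    {"dx":-0.0195,"dy":-0.0046,"dz":0,"yaw":0},
    {"dx":-0.0195,"dy":-0.0046,"dz":0,"yaw":0},
    {"dx":-0.0195,"dy":-0.0046,"dz":0,"yaw":0},
    {"dx":-0.0195,"dy":-0.0046,"dz":0,"yaw":0},
    {"dx":-0.0195,"dy":-0.0046,"dz":0,"yaw":0},
    {"dx":0,"dy":0,"dz":-0.02,"yaw":0},
    {"dx":0,"dy":0,"dz":-0.02,"yaw":0},
    {"dx":0,"dy":0,"dz":-0.02,"yaw":0},
    {"dx":0,"dy":0,"dz":0,"yaw":0},
    {"dx":0,"dy":0,"dz":0,"yaw":0}
  ]
}}

```text
t: 9.65
eef_pos: [494.0, -61.8, 152.5]
tcp_rot: [-3.141, 0.001, 0.219]
ft_force: [0.0, -1.3, 0.1]
opening: 0.007
grip_force: 0.0
```

```bash
python3 - <<'E'
from h import *
c=read_camera("scene"); W=cloud(c); s=state(); e=s["eef_pos"]; print(e,s["ft_force"])
P=W.reshape(-1,3); th=s["tcp_rot"][2]; R=np.array([[np.cos(th),np.sin(th)],[-np.sin(th),np.cos(th)]])
q=(P[:,:2]-e[:2])@R.T
m=(abs(q[:,0])<25)&(abs(q[:,1])<20)&(P[:,2]>120)&(P[:,2]<220); z=P[m,2]-e[2]; q=q[m]
for a in range(-30,60,4):
    k=(z>=a)&(z<a+4)
    if k.any(): print(a,k.sum(),np.round(q[k].min(0)),np.round(q[k].max(0)))
B=W[180:280,245:330].reshape(-1,3)
w=(B[:,:2]-[571.5,-44.1])@R.T
k=(B[:,2]>147)&(w[:,0]>5)&(w[:,0]<130); print("ball wheel",np.round(w[k].mean(0),1),np.round(B[k].mean(0),1),k.sum())
cv2.imwrite("pics/s5.png",cv2.resize(c["color"][160:280,235:355,::-1],None,fx=5,fy=5))
E
```

```text
[494.27000829 -61.82613034 152.91202998] [-0.10263625  0.54970485  0.68036739]
6 3 [10. -3.] [11.  4.]
10 6 [ 8. -3.] [13.  2.]
14 7 [10.  0.] [14.  7.]
18 6 [ 9. -4.] [14.  7.]
22 15 [-9. -6.] [15.  9.]
26 10 [ 6. -6.] [13.  8.]
30 12 [-1. -6.] [13.  9.]
34 10 [ 4. -8.] [13. 10.]
38 14 [ 8. -8.] [14.  9.]
42 10 [ 7. -8.] [13. 10.]
46 15 [ 8. -8.] [15. 11.]
50 16 [ 8. -9.] [15. 11.]
54 19 [ 7. -9.] [15. 11.]
58 17 [  1. -11.] [12. 12.]
ball wheel [46.8  2.3] [616.6 -31.6 160.5] 108
```

View pics/s5.png

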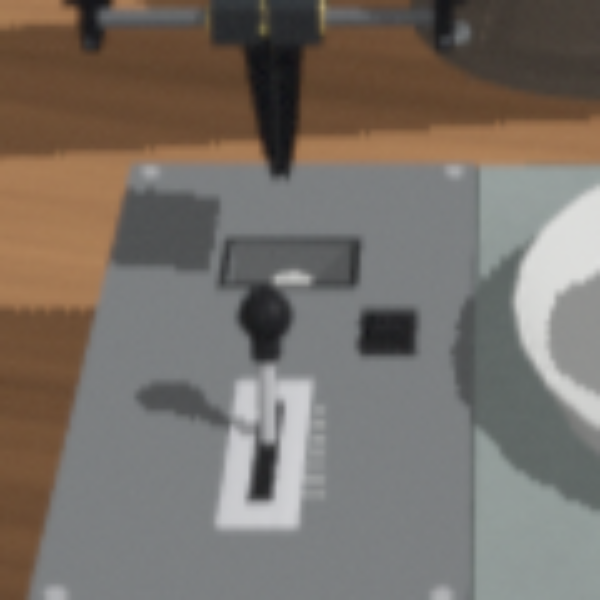

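The lever ball (263,315) is at stop (wheel x≈41) and the finger hangs over the well. Descending.

{"op": "arm_command", "data": {
  "deltas": [
    {"dx":0,"dy":0,"dz":-0.015,"yaw":0},
    {"dx":0,"dy":0,"dz":-0.015,"yaw":0},
    {"dx":0,"dy":0,"dz":-0.012,"yaw":0},
    {"dx":0,"dy":0,"dz":-0.004,"yaw":0},
    {"dx":0,"dy":0,"dz":-0.003,"yaw":0},
    {"dx":0,"dy":0,"dz":-0.003,"yaw":0},
    {"dx":0,"dy":0,"dz":-0.003,"yaw":0},
    {"dx":0,"dy":0,"dz":-0.003,"yaw":0},
    {"dx":0,"dy":0,"dz":0,"yaw":0}
  ]
}}

```text
t: 10.6
eef_pos: [493.8, -61.7, 94.0]
tcp_rot: [-3.142, 0.0, 0.219]
ft_force: [0.3, -0.1, -0.2]
opening: 0.004
grip_force: 0.0
```

{"op": "arm_command", "data": {
  "deltas": [
    {"dx":0,"dy":0,"dz":-0.002,"yaw":0},
    {"dx":0,"dy":0,"dz":-0.002,"yaw":0},
    {"dx":0,"dy":0,"dz":-0.002,"yaw":0},
    {"dx":0,"dy":0,"dz":-0.002,"yaw":0},
    {"dx":0,"dy":0,"dz":-0.001,"yaw":0},
    {"dx":0,"dy":0,"dz":0,"yaw":0}
  ]
}}

```text
t: 11.2
eef_pos: [493.9, -61.8, 85.1]
tcp_rot: [3.142, 0.0, 0.219]
ft_force: [0.1, 0.2, -0.2]
opening: 0.005
grip_force: 0.0
```

{"op": "arm_command", "data": {
  "deltas": [
    {"dx":0,"dy":0,"dz":-0.002,"yaw":0},
    {"dx":0,"dy":0,"dz":-0.002,"yaw":0},
    {"dx":0,"dy":0,"dz":0,"yaw":0}
  ]
}}

```text
t: 11.5
eef_pos: [493.9, -61.8, 80.9]
tcp_rot: [3.142, 0.0, 0.219]
ft_force: [-0.4, -0.2, 0.6]
opening: 0.006
grip_force: 0.0
```

```bash
python3 - <<'E'
from h import *
s=state(); print(s["eef_pos"],s["ft_force"])
c=read_camera("scene"); d=read_camera("top")
a=cv2.resize(c["color"][190:250,260:330,::-1],None,fx=6,fy=6); b=cv2.resize(d["color"][240:300,335:395,::-1],None,fx=6,fy=6)
cv2.imwrite("pics/s6.png",np.hstack([a,b]))
E
```

```text
[493.87545319 -61.75706661  80.94854511] [-0.37398082 -0.21359287  0.57580261]
```

View pics/s6.png

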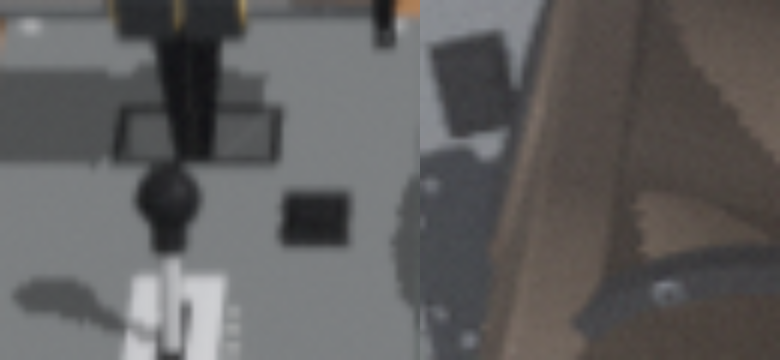

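The finger is inside the well and centred (crop x≈195, against well 115–280), with no contact yet. Continue in small steps.

{"op": "arm_command", "data": {
  "deltas": [
    {"dx":0,"dy":0,"dz":-0.001,"yaw":0},
    {"dx":0,"dy":0,"dz":-0.001,"yaw":0},
    {"dx":0,"dy":0,"dz":-0.001,"yaw":0},
    {"dx":0,"dy":0,"dz":0,"yaw":0}
  ]
}}

```text
t: 12.0
eef_pos: [493.9, -61.8, 78.6]
tcp_rot: [3.141, -0.0, 0.219]
ft_force: [-3.1, 0.6, 9.1]
opening: -0.0
grip_force: 4.5
```

{"op": "arm_command", "data": {
  "deltas": [
    {"dx":0,"dy":0,"dz":-0.001,"yaw":0},
    {"dx":0,"dy":0,"dz":-0.001,"yaw":0},
    {"dx":0,"dy":0,"dz":0,"yaw":0}
  ]
}}

```text
t: 12.3
eef_pos: [494.1, -61.8, 78.1]
tcp_rot: [3.141, -0.001, 0.219]
ft_force: [-7.6, 1.7, 32.1]
opening: 0.0
grip_force: 16.1
```

{"op": "arm_command", "data": {
  "deltas": [
    {"dx":0,"dy":0,"dz":0.005,"yaw":0},
    {"dx":0,"dy":0,"dz":0.02,"yaw":0},
    {"dx":0,"dy":0,"dz":0.02,"yaw":0},
    {"dx":0,"dy":0,"dz":0.02,"yaw":0},
    {"dx":0,"dy":0,"dz":0.02,"yaw":0},
    {"dx":0,"dy":0,"dz":0,"yaw":0},
    {"dx":0,"dy":0,"dz":0,"yaw":0}
  ]
}}

```text
t: 13.0
eef_pos: [493.8, -61.7, 160.9]
tcp_rot: [3.141, -0.0, 0.219]
ft_force: [0.4, 0.9, -0.6]
opening: 0.008
grip_force: 0.0
```

```bash
python3 - <<'E'
from h import *
import pickle
s=state(); print(s["eef_pos"],s["ft_force"])
c=read_camera("scene"); o=pickle.load(open("s3.pkl","rb"))
W=cloud(c);Wo=cloud(o);I=c["color"].astype(int);Io=o["color"].astype(int)
for n,w,i in(("before",Wo,Io),("now",W,I)):
    print(n)
    sub=(slice(205,222),slice(275,312)); k=(i[sub].min(-1)>150); vv,uu=np.nonzero(k); print("white px",k.sum(),uu.min()+275 if k.any() else 0,uu.max()+275 if k.any() else 0,np.round(w[sub][k].mean(0),1) if k.any() else "")
a=[cv2.resize(x["color"][195:230,265:320,::-1],None,fx=7,fy=7) for x in(o,c)]
cv2.imwrite("pics/s7.png",np.hstack(a))
E
```

```text
[493.77321947 -61.72652689 160.87027574] [ 0.37437921  0.89836542 -0.64096165]
before
white px 14 291 296 [498.  -56.4  99. ]
now
white px 0 0 0
```

View pics/s7.png

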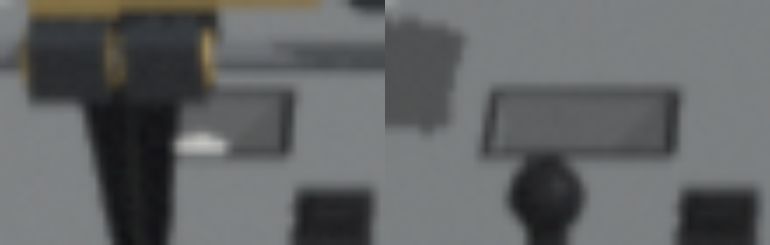

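The white cap no longer shows, so the button went in. I'll clear the arm and check its depth from the top camera.

{"op": "arm_command", "data": {
  "deltas": [
    {"dx":0,"dy":0,"dz":0.03,"yaw":0},
    {"dx":0,"dy":0,"dz":0.03,"yaw":0},
    {"dx":0,"dy":0,"dz":0.03,"yaw":0},
    {"dx":-0.01,"dy":-0.03,"dz":0,"yaw":0},
    {"dx":-0.01,"dy":-0.03,"dz":0,"yaw":0},
    {"dx":-0.01,"dy":-0.03,"dz":0,"yaw":0},
    {"dx":-0.01,"dy":-0.03,"dz":0,"yaw":0},
    {"dx":-0.01,"dy":-0.03,"dz":0,"yaw":0},
    {"dx":-0.01,"dy":-0.03,"dz":0,"yaw":0},
    {"dx":-0.01,"dy":-0.03,"dz":0,"yaw":0},
    {"dx":-0.01,"dy":-0.03,"dz":0,"yaw":0},
    {"dx":-0.01,"dy":-0.03,"dz":0,"yaw":0},
    {"dx":-0.01,"dy":-0.03,"dz":0,"yaw":0},
    {"dx":-0.01,"dy":-0.03,"dz":0,"yaw":0},
    {"dx":-0.01,"dy":-0.03,"dz":0,"yaw":0},
    {"dx":-0.01,"dy":-0.03,"dz":0,"yaw":0},
    {"dx":-0.01,"dy":-0.03,"dz":0,"yaw":0},
    {"dx":0,"dy":0,"dz":0,"yaw":0}
  ]
}}

```text
t: 14.85
eef_pos: [352.5, -484.4, 249.0]
tcp_rot: [-3.14, 0.001, 0.216]
ft_force: [-0.1, -0.2, 0.2]
opening: 0.001
grip_force: 0.0
```

```bash
python3 - <<'E'
from h import *
import pickle
print(state()["eef_pos"])
o=pickle.load(open("top.pkl","rb"));c=read_camera("top")
for d in(o,c):
    W=cloud(d);I=d["color"].astype(int); sub=(slice(265,290),slice(360,388)); k=I[sub].min(-1)>150
    print("cap",k.sum(),np.round(np.nanmedian(W[sub][k],0),1),"deck",np.nanmedian(W[285:300,400:412,2]))
    P=W[170:240,335:375].reshape(-1,3); b=P[P[:,2]>147]; print("ball",len(b),b.mean(0) if len(b) else 0)
cv2.imwrite("pics/t8.png",c["color"][130:380,150:500,::-1])
E
```

```text
[ 352.45102744 -484.36375061  249.04043494]
cap 104 [493.6 -61.   91.7] deck 104.56202316503789
ball 113 [666.18829312 -21.08348609 164.49900782]
cap 102 [493.8 -61.6  84.5] deck 104.35084408323814
ball 105 [609.82517334 -34.3868436  163.60585261]
```

View pics/t8.png

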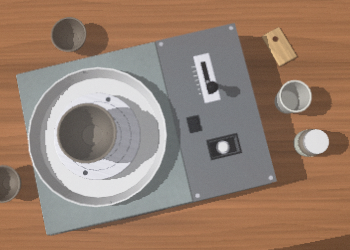

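The cap dropped 7.2 mm, so the button is fully home. The ball is at its stop position (610,-34), and the bowl, rocker, cup, jar and rib look unchanged. Handing in.

```bash
python3 -c "
from h import *
print(job_done())"
```

```text
the job is handed in; nothing more can be done
None
```

The job is handed in: the speed lever is at stop and the reset button, pressed after it, is fully home; in the last picture the bowl, rocker, jar, cup and rib look unmoved (no verdict came back).

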